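# Hook a dropped brass ring out from under a grating shelf

### The job

A brass spacer ring has been dropped under the low grating shelf on the bench. Pick up the hooked probe by its yellow grip, reach in through the shelf's long open front (the side with the yellow edge) and with the probe drag the ring out until all of it lies on the open bench in front, at least a finger's width clear of the shelf; then lay the probe flat on the bench and let go. Do not push the ring with the gripper itself, and leave the steel hex nut under the shelf where it is.

Things in the scene. Friction and masses are not known exactly. Their poses are not given: they have to be found in the camera images.
- probe_grip (a point): Centre of the yellow upright grip of the loose hooked probe (200 g), half-way up, 35 mm above the bench. Grip: 40 mm long (x), 16 thick (y: close fingers along y), 70 high. x points along its flat steel blade, which lies on the bench, 14 wide, 6 thick, from 30 mm behind to 205 mm ahead of this point; z up. At first the blade points roughly at the shelf, its toe towards the robot.
- probe_pocket (a point): Where the ring's centre sits when caught in the probe's hook: 178 mm ahead (x) and 23 mm to -y of probe_grip, 6 mm above the bench; same axes. The rigid toe, 12 high, 10 thick, ends the blade and sticks out to -y only, tip 38 mm from the blade's centre line. Its inner face lies 199 mm ahead of probe_grip at the blade, 191 mm at the tip; far side 208 mm.
- ring: Brass spacer ring lying flat on the bench under the shelf, 32 mm outside, 18 mm inside diameter, 12 mm high, 60 g; origin at the centre of its underside. It slides on the bench.
- nut: Steel hex nut lying flat under the same shelf, about 120 to 160 mm along the front edge from the ring, on either side of it; 35 mm across corners, 15 mm high; origin at the centre of its underside. To be left alone.
- shelf: Low fixed shelf of open steel bars, yellow front edge, blue legs. Origin on the bench under the middle of the front edge; x points in under the shelf, -x out to the open bench, y along the edge. 400 mm wide (y), free height 56 mm, deck top at 70; open 170 mm deep, then a back panel. Front legs 18 mm square at y = +-190 mm. Stock up to 30 mm tall on the rear ledge.
Not all that is in view belongs to the job. Leave any turquoise look-alike of the part that bears probe_grip alone. Of the things shaped like the ring, the brass one is meant.

How it is judged (in metres and radians):
On the way:
1. the probe pushes the ring while the ring is still under the shelf (contact force between probe and ring above 0.03 N and x of ring in the frame of shelf above 0 m), for 0.05 s.
At the end, for the whole second after the job is handed in: The brass ring lies at rest on the bench, wholly out in front of the shelf with its centre 24 to 300 mm in front of the front edge (at least 8 mm clear); the probe lies flat on the bench (within 10 degrees), let go; the nut is within 20 mm of where it was, under the shelf (x of ring in the frame of shelf between -0.3 and -0.024 m and height (world z) of ring between -0.01 and 0.015 m and linear speed of ring below 0.02 m/s and x of nut in the frame of shelf above 0.015 m and distance of nut from where it was at the start of the episode below 0.02 m and height (world z) of probe_grip between 0.02 and 0.045 m and angle between probe_grip's own z axis and vertical below 0.17 rad); the robot touches nothing.
It fails at once if the gripper or arm pushes the ring (contact force between any of the fingers, the arm and ring above 0.5 N).
It fails at once if the nut is moved by more than 20 mm (distance of nut from where it was at the start of the episode above 0.02 m).
It also fails if it takes over 48 s, if anything falls off the work surface, if the arm or the gripper's body presses on something with over 40 N, if the wrist force passes 120 N, or if a joint passes its speed limit or range.

### The arm

A 6-joint arm with a two-finger parallel gripper is mounted at the origin on the work surface. World frame = base frame: x ahead of the robot, y to its left, z up, the work surface at z = 0. Lengths are in mm, angles in rad, forces in N, time in s.
With the tool pointing down it reaches from about 250 to 775 mm from the base axis. Payload 4 kg.
Tool frame: the origin (TCP) lies midway between the tips of the shut fingers; the grasp point (between the pads) lies 19 mm behind it (bot.grip_point_offset is the distance from the TCP to the grasp point, in mm); z points along the fingers, y is the direction in which the jaws open and shut (so a half turn about z gives the same grasp; the last joint's range is limited). The gripper opens to 85 mm and grips with 20 to 120 N. Pads are 22 mm wide; open, the fingers measure 114 mm over their backs; the gripper's body (76 mm by 85 mm) begins 54 mm behind the grasp point. The pads swing forward as they close: fully open they stand 13 mm farther back than shut.
Start: joints at [1.051, 0.087, 1.371, -0, 1.684, -0.103], TCP at [222.671, 502.929, 209.141] pointing down, gripper open.
Joint ranges: [-3.1, 3.1], [-0.76, 2.03], [0.27, 2.55], [-1.08, 4.22], [0.17, 2.65], [-2.57, 2.57]. Speed limits (rad/s): [2.79, 2.79, 3.14, 3.14, 3.14, 3.14].

### API

Orientations are given as a 3x3 rotation matrix whose columns are the frame's x, y, z axes.
In Python, from plant import bot gives the robot as it stands.
- The arm moves only by the tool step_arm, never from a script. Its argument "commands" is a list that holds one entry, the list of rows, each a list of 5 numbers: the opening, from 0 (shut) to 1 (fully open), then the shift along the tool's x, y, z in mm, then the turn about the tool's z in degrees. In form: [[[grip, dx, dy, dz, turn], ...]]. A call has exactly 10 rows; each row shifts and turns the commanded pose from where the row before left it, along the tool's axes as they then stand; what a row does not reach is not made up. A row lasts 1/8 s, in which the tool goes at most 62.5 mm and 10.7 degrees, less where a joint would pass 70% of its speed; a pose out of reach is approached as far as the arm can. A call with a gripper value outside its range is refused whole. The fingers move at their own pace and stop on an object; "force" is the grip in N (left out, the last holds). Time passes only in rows, so rows that do not move let the fingers close, or fill a call up. It gives the time, the measured TCP pose, the force and the opening at its end, in the units of the state.
- bot.get_state(): the state, without advancing time (a new reading comes with each control period).
- bot.grab_frame(name): name is "scene" or "top" or "wrist"; returns the picture (400x640x3 uint8, red, green, blue); there is no depth.
- bot.camera_model(name): a dict with "vfov" (degrees; the focal length in pixels is half the picture's height over the tangent of half this angle, whatever the lens; pixels are square), "cx", "cy" (the principal point, pixels), "k1" (the pictures are not rectified: a ray, as slopes to the right and down, at radius r is drawn at 1 + k1 r^2 times it, then the intrinsics apply), "R" (3x3) and "t" (3): a world point X has camera coordinates R X + t; the wrist camera has in their place "tool_from_camera" (4x4, takes a point from camera to tool coordinates, whose origin is the TCP and whose axes are the flange's). Camera axes: x right, y down, z forward; pixel columns grow to the right and rows downward; lengths in mm; the calibration is good to about 2 mm. A picture is of the moment at which its call begins: read the wrist's pose just before it. camera_model takes no time and is no camera call.
- bot.finish_job(): hands the job in, once; it reports no verdict.
Trained networks look in the newest picture that a camera, given by its name, has taken for a name from the list of things; names that differ only in an ending like _2 or _b are one class to them, and where a whole thing is asked for, a point or a joint stands for the part that bears it (a point fixed in the world has none). Each returns a list of dicts, best first, with "conf" (0 to 1); they miss things now and then, are a little off and sometimes report something else, mostly with a low value. They report only what shows in the picture. A call takes as long as a camera call. They do not tell look-alikes from the thing itself.
- bot.boxes_of(camera, name): "at" ([column, row] in pixels, amid what is visible of it).
- bot.regions_of(camera, name): "mask" (400x640 bool, what is visible of it) and "at" ([column, row] in pixels, amid what is visible of it).
The state is a dict: "time": time; "q": joint angles; "joint_velocities": joint speeds; "tau": joint torques, N m; "ee_pos": TCP position; "tcp_rot": TCP orientation; "force": force on the tool from outside, world axes, zero at the start; "ft_torque": the same for the moment, N m; "width": finger opening in mm.
Only numpy, scipy, OpenCV 4.12 (cv2) and the standard library are available. Lean on these libraries where they do the work, as an engineer would, in place of code of your own. Each camera call takes 0.05 s, during which the arm holds its last target.

## Working session

There is one attempt and no reset: what is moved stays moved. The work goes in short steps, Python scripts to look and compute and a tool call to move; the robot and the scene stay as the last step left them, time stands still between calls to the robot, and variables do not carry over. Pictures are saved under pics/ and viewed, and the job is handed in when it is done.

Besides the shell and the picture viewer there is one more tool, called after ">>>" as name(argument=value, ...) on one line, values as JSON. step_arm: Moves the arm, as the interface text tells. Its arguments: {"type":"object","properties":{"commands":{"type":"array"},"force":{"type":"number"}},"required":["commands"]}

```bash
ls; mkdir -p pics
cat > h.py <<'E'
import numpy as np, cv2
from plant import bot
def save(name,fn):
    im=bot.grab_frame(name); cv2.imwrite('pics/'+fn,im[:,:,::-1]); return im
def K(c):
    f=200/np.tan(np.radians(c['vfov'])/2); return f,c['cx'],c['cy'],c['k1']
def pose(cam,st=None):
    c=bot.camera_model(cam)
    if 'R' in c and cam!='wrist': return np.array(c['R']),np.array(c['t'])
    T=np.array(c['tool_from_camera']); Rt=np.array(st['tcp_rot']); p=np.array(st['ee_pos'])
    Rw=Rt@T[:3,:3]; o=Rt@T[:3,3]+p
    return Rw.T,-Rw.T@o
def ray(cam,uv,st=None):
    c=bot.camera_model(cam); f,cx,cy,k1=K(c)
    x,y=(uv[0]-cx)/f,(uv[1]-cy)/f
    rd=np.hypot(x,y); r=rd
    for _ in range(50): r=rd/(1+k1*r*r)
    s=r/rd if rd>0 else 1
    R,t=pose(cam,st); d=R.T@np.array([x*s,y*s,1]); return -R.T@t,d/np.linalg.norm(d)
def atz(cam,uv,z,st=None):
    o,d=ray(cam,uv,st); return o+d*(z-o[2])/d[2]
def proj(cam,X,st=None):
    c=bot.camera_model(cam); f,cx,cy,k1=K(c); R,t=pose(cam,st)
    P=R@np.array(X,float)+t; x,y=P[:2]/P[2]; m=1+k1*(x*x+y*y); return np.array([cx+f*x*m,cy+f*y*m])
def tri(rays):
    A=np.zeros((3,3));b=np.zeros(3)
    for o,d in rays:
        M=np.eye(3)-np.outer(d,d);A+=M;b+=M@o
    X=np.linalg.solve(A,b); return X,[np.linalg.norm((np.eye(3)-np.outer(d,d))@(X-o)) for o,d in rays]
E
python3 - <<'E'
from h import *
np.set_printoptions(precision=2,suppress=True)
s=bot.get_state();print(s)
for n in ['scene','top','wrist']:
    save(n,n+'0.png'); print(n,{k:np.array(v) for k,v in bot.camera_model(n).items()})
E
```

```text
pics
{'time': 0.0, 'q': array([ 1.05,  0.09,  1.37,  0.  ,  1.68, -0.1 ]), 'joint_velocities': array([-0.,  0., -0.,  0., -0., -0.]), 'tau': array([ -0.  , -35.19, -31.33,  -0.  ,   0.01,   0.  ]), 'ee_pos': array([222.38, 502.41, 207.88]), 'tcp_rot': array([[-0.91,  0.4 , -0.  ],
       [ 0.4 ,  0.91, -0.  ],
       [ 0.  , -0.  , -1.  ]]), 'force': array([ 0.01, -0.65,  0.11]), 'ft_torque': array([ 0.05,  0.03, -0.02]), 'width': 85.72041556001221}
scene {'vfov': array(47.87), 'cx': array(318.35), 'cy': array(201.02), 'k1': array(-0.13), 'R': array([[ 0.84,  0.55, -0.  ],
       [ 0.45, -0.69, -0.56],
       [-0.31,  0.47, -0.83]]), 't': array([-374.14, -155.23, 1008.12])}
top {'vfov': array(45.14), 'cx': array(319.38), 'cy': array(206.85), 'k1': array(-0.02), 'R': array([[ 0.03, -1.  ,  0.  ],
       [-0.98, -0.03, -0.17],
       [ 0.17,  0.  , -0.99]]), 't': array([  -4.12,  467.7 , 1023.71])}
wrist {'vfov': array(66.02), 'cx': array(320.32), 'cy': array(198.82), 'k1': array(-0.02), 'tool_from_camera': array([[   0.  ,   -0.96,   -0.28,   69.91],
       [   1.  ,    0.  ,    0.  ,   -0.27],
       [  -0.  ,   -0.28,    0.96, -163.8 ],
       [   0.  ,    0.  ,    0.  ,    1.  ]])}
```

View pics/scene0.png

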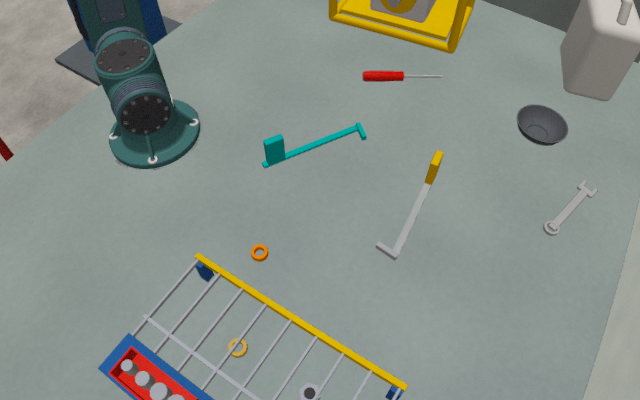

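View pics/top0.png

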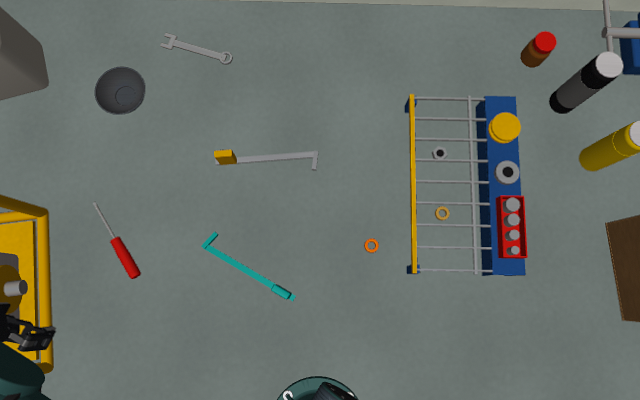

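View pics/wrist0.png

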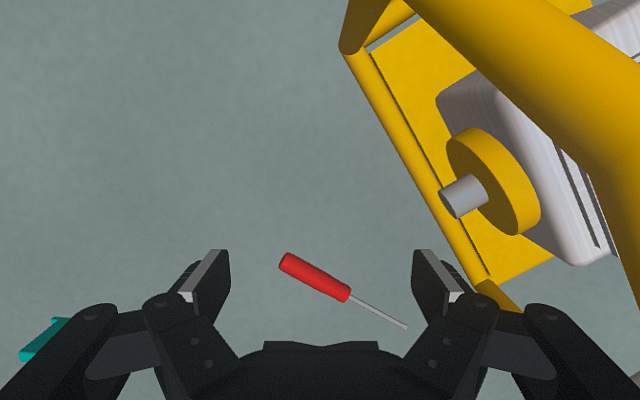

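The scene view shows the yellow-gripped probe (grip at 434,165, toe near 388,250), a turquoise look-alike (275,150), the brass ring under the shelf (237,348), an orange ring on the open bench (259,253) and the nut (310,393). In the top view these are: probe grip (225,157), toe (315,160), brass ring (442,213), nut (439,153), orange decoy (371,246) and turquoise decoy (280,290). Next I measure them.

Run:
```python
from h import *
np.set_printoptions(precision=1,suppress=True)
a=cv2.imread('pics/top0.png');b=cv2.imread('pics/scene0.png')
def crop(im,x,y,w,h,s): return cv2.resize(im[y:y+h,x:x+w],None,fx=s,fy=s,interpolation=cv2.INTER_CUBIC)
cv2.imwrite('pics/c1.png',crop(a,205,135,130,50,6))
cv2.imwrite('pics/c2.png',crop(a,360,85,170,200,3))
cv2.imwrite('pics/c3.png',crop(b,360,140,100,130,4))
cv2.imwrite('pics/c4.png',crop(b,180,240,240,160,3))
D={}
for n in ['ring','nut','probe_grip','shelf']:
    for c in ['top','scene']:
        r=bot.regions_of(c,n)
        for d in r[:4]:
            print(n,c,round(d['conf'],2),np.array(d['at']),d['mask'].sum(), atz(c,d['at'],{'ring':6,'nut':8,'probe_grip':20,'shelf':70}[n]))
print(bot.get_state()['time'])
```

```text
ring top 0.58 [377.8 244.1] 53 [ 391.8 -125.9    6. ]
ring scene 0.61 [257.2 247.1] 212 [ 380.5 -104.4    6. ]
ring scene 0.45 [241.9 346.7] 116 [ 473.1 -267.5    6. ]
nut scene 0.62 [307.5 391.4] 253 [ 603.5 -267.1    8. ]
probe_grip top 0.91 [258.5 158.7] 920 [579.9 150.5  20. ]
probe_grip top 0.67 [247.1 271.4] 867 [322.7 163.6  20. ]
probe_grip scene 0.84 [414.5 210.5] 1074 [591.1 119.7  20. ]
probe_grip scene 0.66 [284.6 145.1] 1113 [284.3 117.8  20. ]
shelf top 0.63 [495.4 187.8] 10317 [ 514.3 -373.1   70. ]
shelf top 0.53 [254.6 158.1] 796 [567.2 152.3  70. ]
shelf scene 0.7 [190.1 361.7] 8698 [ 442.3 -339.1   70. ]
0.55
```

View pics/c1.png

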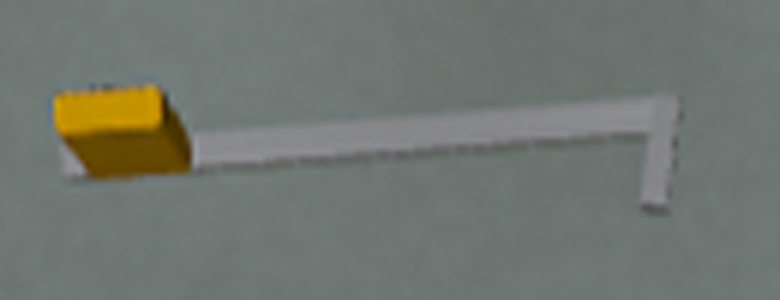

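View pics/c2.png

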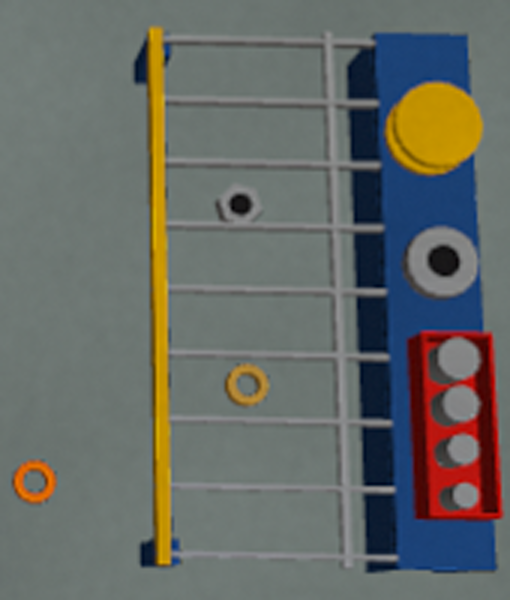

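View pics/c3.png

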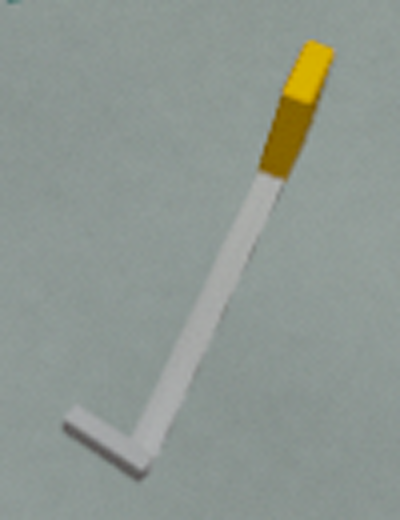

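View pics/c4.png

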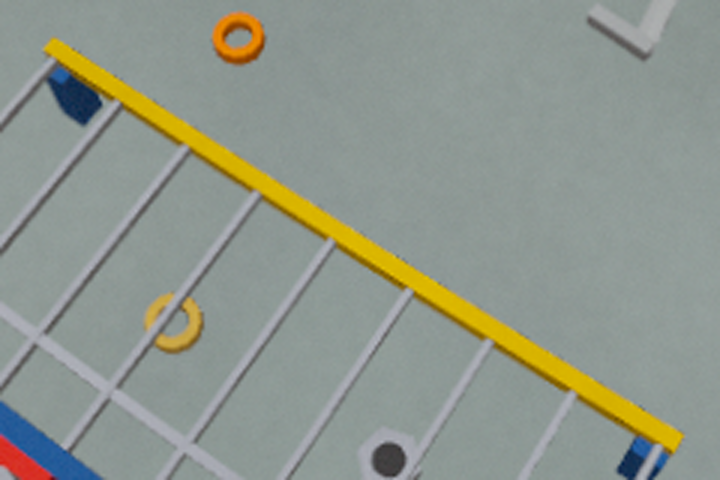

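```bash
cat > m.py <<'E'
from h import *
np.set_printoptions(precision=1,suppress=True)
def u(p,s,o): return ((np.array(p)+.5)/s-.5)+np.array(o)
T1=lambda p:u(p,6,(205,135));T2=lambda p:u(p,3,(360,85));S3=lambda p:u(p,4,(360,140));S4=lambda p:u(p,3,(180,240))
P={'g++':(T1((53,95)),S3((335,50))),'g-+':(T1((162,90)),S3((310,104))),'g--':(T1((165,130)),S3((282,94))),'g+-':(T1((60,135)),S3((308,40))),
'toeout':(T1((678,95)),S3((150,458))),'ring':(T2((246,384)),S4((174,322))),'nut':(T2((240,204)),S4((389,460))),
'edgeL':(T2((155,28)),S4((681,437))),'edgeR':(T2((164,564)),S4((48,45))),'orange':(T2((34,482)),S4((239,38)))}
for k,(t,s) in P.items():
    X,e=tri([ray('top',t),ray('scene',s)]); print(k,t,s,X,np.array(e))
for n,p in [('toetip inner',(640,208)),('toetip outer',(667,212)),('corner',(678,95))]: print(n,atz('top',T1(p),12))
for n,p in [('blade +x near grip',(195,133)),('blade -x near grip',(195,170)),('blade near toe+',(640,100)),('- ',(640,133))]: print(n,atz('top',T1(p),6))
E
python3 m.py
```

```text
g++ [213.4 150.4] [443.4 152.1] [584.2 245.1  65.6] [0.6 0.6]
g-+ [231.6 149.6] [437.1 165.6] [587.6 205.4  66. ] [1.4 1.4]
g-- [232.1 156.2] [430.1 163.1] [573.  203.8  65.2] [1.7 1.7]
g+- [214.6 157.1] [436.6 149.6] [569.6 241.8  66.6] [1.5 1.5]
toeout [317.6 150.4] [397.1 254.1] [605.3  16.8  18.6] [2.2 2.2]
ring [441.7 212.7] [237.7 347. ] [ 467.4 -271.7    5.3] [0.1 0.1]
nut [439.7 152.7] [309.3 393. ] [ 607.7 -268.    11.3] [0. 0.]
edgeL [411.3  94. ] [406.7 385.3] [ 726.5 -191.7   68.6] [1.1 1.1]
edgeR [414.3 272.7] [195.7 254.7] [ 327.3 -196.3   66. ] [0.2 0.2]
orange [371.  245.3] [259.3 252.3] [ 389.2 -110.5    3.7] [0.5 0.5]
toetip inner [560.1  28.9  12. ]
toetip outer [558.8  18.5  12. ]
corner [605.4  15.5  12. ]
blade +x near grip [587.2 202.6   6. ]
blade -x near grip [572.4 201.8   6. ]
blade near toe+ [604.8  30.3   6. ]
-  [591.5  29.9   6. ]
```

Heights fit: grip top about 66 (70 by the text), ring centre 5, edge 67 and 399 mm long. Ring to nut is 140 mm. Of the rings, brass at top (442,213) under the shelf is the one meant. The orange one at (371,246) lies out in the open, so it is not. Of the probes, the one at (225,157) has the yellow grip. The turquoise one at (280,290) is the look-alike. The crops already show this. Now I plan the approach.

```bash
cat > plan.py <<'E'
from h import *
# plan n rows from current state to world target & tool-y angle
def plan(target,yang,n,dec=1):
    s=bot.get_state();p=np.array(s['ee_pos']);R=np.array(s['tcp_rot'])
    a=np.degrees(np.arctan2(R[1,1],R[0,1])); d=(yang-a+180)%360-180
    turn=-d/n; print('pos',p.round(1),'yang',round(a,2),'zaxis',R[:,2].round(3),'turn',d)
    st=(np.array(target)-p)/n
    for i in range(n):
        th=np.radians(a+d*i/n); y=np.array([np.cos(th),np.sin(th),0]); z=np.array([0,0,-1.]); x=np.cross(y,z)
        print([round(float(v),dec) for v in (x@st,y@st,z@st,turn)])
E
python3 -c "
from plan import *
plan([579,224,200],5.6,9)"
```

```text
pos [222.7 502.9 209.2] yang 66.12 zaxis [ 0.  0. -1.] turn -60.51821444656801
[-48.8, -12.3, 1.0, 6.7]
[-49.9, -6.5, 1.0, 6.7]
[-50.3, -0.6, 1.0, 6.7]
[-50.0, 5.3, 1.0, 6.7]
[-49.0, 11.1, 1.0, 6.7]
[-47.4, 16.7, 1.0, 6.7]
[-45.1, 22.2, 1.0, 6.7]
[-42.2, 27.3, 1.0, 6.7]
[-38.7, 32.1, 1.0, 6.7]
```

>>> step_arm(commands=[[[1, -48.8, -12.3, 1, 6.7], [1, -49.9, -6.5, 1, 6.7], [1, -50.3, -0.6, 1, 6.7], [1, -50, 5.3, 1, 6.7], [1, -49, 11.1, 1, 6.7], [1, -47.4, 16.7, 1, 6.7], [1, -45.1, 22.2, 1, 6.7], [1, -42.2, 27.3, 1, 6.7], [1, -38.7, 32.1, 1, 6.7], [1, 0, 0, 0, 0]]], force=60)

```text
time: 1.8
ee_pos: [581.7, 221.9, 198.9]
tcp_rot: [[-0.096, 0.995, -0.001], [0.995, 0.096, -0.001], [-0.001, -0.001, -1.0]]
force: [0.0, 0.7, 0.3]
width: 85.3
```

Run:
```python
from h import *
np.set_printoptions(precision=2,suppress=True)
s=bot.get_state();print(s['time'],s['ee_pos'],s['tcp_rot'].tolist(),s['joint_velocities'])
save('wrist','w1.png');save('top','t1.png')
import pickle;pickle.dump(s,open('w1.pkl','wb'))
```

```text
1.8 [581.75 221.91 198.94] [[-0.09642097189360972, 0.9953403095035417, -0.0008151420032410509], [0.9953401251265421, 0.09642005371700094, -0.0010993426627719791], [-0.0010156240304744198, -0.0009173432314904624, -0.9999990634941736]] [ 0.06 -0.04  0.03  0.04  0.02 -0.01]
```

View pics/w1.png

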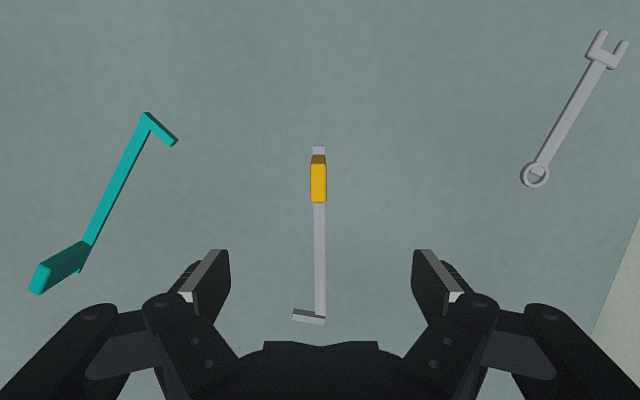

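The wrist view shows the yellow grip centred between the fingers: its top face spans columns 310–327 and rows 163–203. The blade runs straight down the picture to the toe at (310,318). The turquoise probe stays off to the left.

Run:
```python
from h import *
import pickle
np.set_printoptions(precision=1,suppress=True)
s=pickle.load(open('w1.pkl','rb'))
im=cv2.imread('pics/w1.png')
cv2.imwrite('pics/w1c.png',cv2.resize(im[135:335,270:370],None,fx=4,fy=4,interpolation=cv2.INTER_CUBIC)[:600])
hsv=cv2.cvtColor(im,cv2.COLOR_BGR2HSV)
m=((abs(hsv[:,:,0].astype(int)-24)<8)&(hsv[:,:,1]>150)&(hsv[:,:,2]>180)).astype(np.uint8)
n,l,st,c=cv2.connectedComponentsWithStats(m)
for i in range(1,n):
    if st[i,4]>50: 
        print(st[i],c[i],atz('wrist',c[i],70,s), cv2.minAreaRect(np.argwhere(l==i)[:,::-1].astype(np.float32)))
        x,y,w,h,_=st[i]
        for q in [(x,y),(x+w,y),(x+w,y+h),(x,y+h)]: print(atz('wrist',np.array(q)-.5,70,s))
        print(tri([ray('wrist',c[i],s),ray('top',(223,153.3))]))
print('blade pts', atz('wrist',(320,210),6,s),atz('wrist',(319.5,300),6,s))
```

```text
[311 164  14  38 528] [317.5 182.5] [579.7 223.4  70. ] ((317.5, 182.5), (37.0, 13.0), 90.0)
[571.2 241.3  70. ]
[584.6 242.6  70. ]
[588.4 204.8  70. ]
[574.6 203.4  70. ]
(array([578.8, 222.8,  64.8]), [np.float64(1.1196198418947274), np.float64(1.119619841894669)])
blade pts [586.8 174.4   6. ] [598.4  48.2   6. ]
```

View pics/w1c.png

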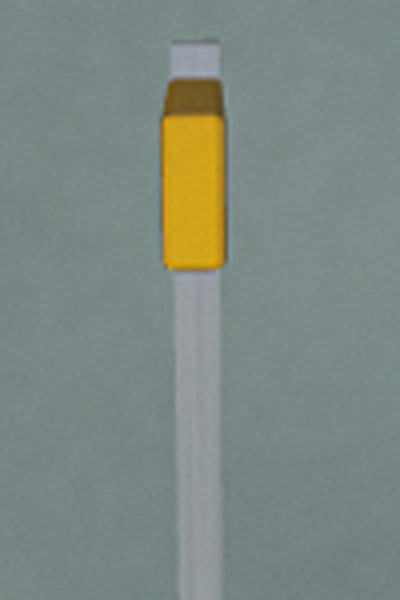

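>>> step_arm(commands=[[[1, 1.8, -1.7, 25, 0], [1, 0, 0, 25, 0], [1, 0, 0, 25, 0], [1, 0, 0, 25, 0], [1, 0, 0, 25, 0], [1, 0, 0, 25, 0], [1, 0, 0, 15, 0], [1, 0, 0, 10, 0], [1, 0, 0, 0, 0], [1, 0, 0, 0, 0]]])

```text
time: 3.15
ee_pos: [578.5, 226.7, 26.3]
tcp_rot: [[-0.102, 0.995, 0.002], [0.995, 0.102, 0.001], [0.0, 0.002, -1.0]]
force: [-0.8, -0.0, 0.6]
width: 84.9
```

>>> step_arm(commands=[[[0, 0, 0, 0, 0], [0, 0, 0, 0, 0], [0, 0, 0, 0, 0], [0, 0, 0, 0, 0], [0, 0, 0, 0, 0], [0, 0, 0, 0, 0], [0, 0, 0, 0, 0], [0, 0, 0, 0, 0], [0, 0, 0, 0, 0], [0, 0, 0, 0, 0]]], force=60)

```text
time: 4.4
ee_pos: [578.1, 226.4, 25.4]
tcp_rot: [[-0.101, 0.995, 0.001], [0.995, 0.101, 0.0], [0.0, 0.001, -1.0]]
force: [1.5, 0.4, 1.1]
width: 14.8
```

```bash
python3 -c "
from plan import *
plan([545,62,37],0.7,8)"
```

```text
pos [578.1 226.4  25.4] yang 5.82 zaxis [ 0.001  0.    -1.   ] turn -5.118663344932116
[-20.0, -6.2, -1.5, 0.6]
[-20.1, -6.0, -1.5, 0.6]
[-20.2, -5.7, -1.5, 0.6]
[-20.2, -5.5, -1.5, 0.6]
[-20.3, -5.3, -1.5, 0.6]
[-20.3, -5.1, -1.5, 0.6]
[-20.4, -4.8, -1.5, 0.6]
[-20.4, -4.6, -1.5, 0.6]
```

>>> step_arm(commands=[[[0, 0, 0, -6, 0], [0, 0, 0, -5, 0], [0, -20, -6.2, 0, 0.6], [0, -20, -6, 0, 0.6], [0, -20.2, -5.7, 0, 0.6], [0, -20.2, -5.5, 0, 0.6], [0, -20.3, -5.3, 0, 0.7], [0, -20.3, -5, 0, 0.7], [0, -20.4, -4.8, 0, 0.6], [0, -20.4, -4.6, 0, 0.7]]])

```text
time: 5.65
ee_pos: [544.8, 60.7, 36.2]
tcp_rot: [[-0.012, 1.0, 0.0], [1.0, 0.012, 0.0], [0.0, 0.0, -1.0]]
force: [0.7, 0.8, -1.5]
width: 14.9
```

Run:
```python
from h import *
import pickle
np.set_printoptions(precision=2,suppress=True)
s=bot.get_state();print(s['time'],s['ee_pos'],s['width'],s['joint_velocities'])
save('wrist','w2.png')
s=bot.get_state();print(s['time'],s['ee_pos'],s['tcp_rot'].tolist());save('top','t2.png');s=bot.get_state();print(s['ee_pos']);save('scene','s2.png')
a=cv2.imread('pics/t2.png');b=cv2.imread('pics/s2.png')
cv2.imwrite('pics/t2c.png',cv2.resize(a[90:290,260:460],None,fx=3,fy=3,interpolation=cv2.INTER_CUBIC))
cv2.imwrite('pics/s2c.png',cv2.resize(b[200:400,180:440],None,fx=3,fy=3,interpolation=cv2.INTER_CUBIC))
```

```text
5.65 [544.79  60.71  36.17] 14.854788278014055 [-0.3  -0.11  0.13  0.   -0.02 -0.2 ]
5.7 [544.27  58.11  36.05] [[-0.009836532890067671, 0.9999512922283613, -0.000809809565644532], [0.999947866963998, 0.009834273891653414, -0.002747801152656475], [-0.002739703424316794, -0.0008367961842267592, -0.9999958968902286]]
[544.62  59.72  36.09]
```

View pics/t2c.png

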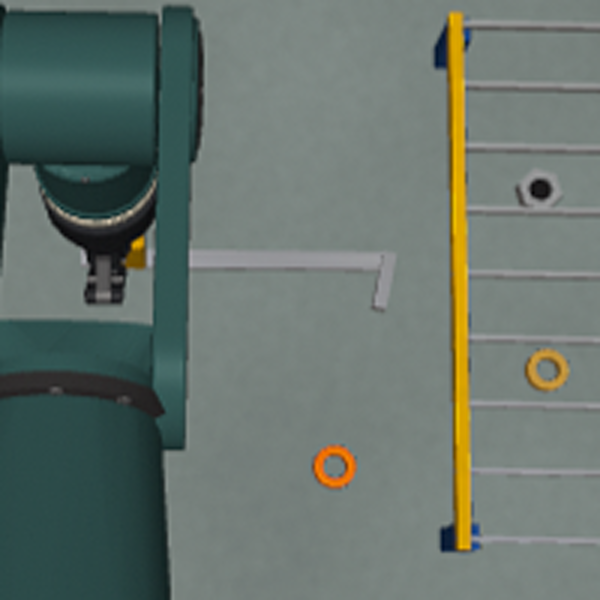

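View pics/s2c.png

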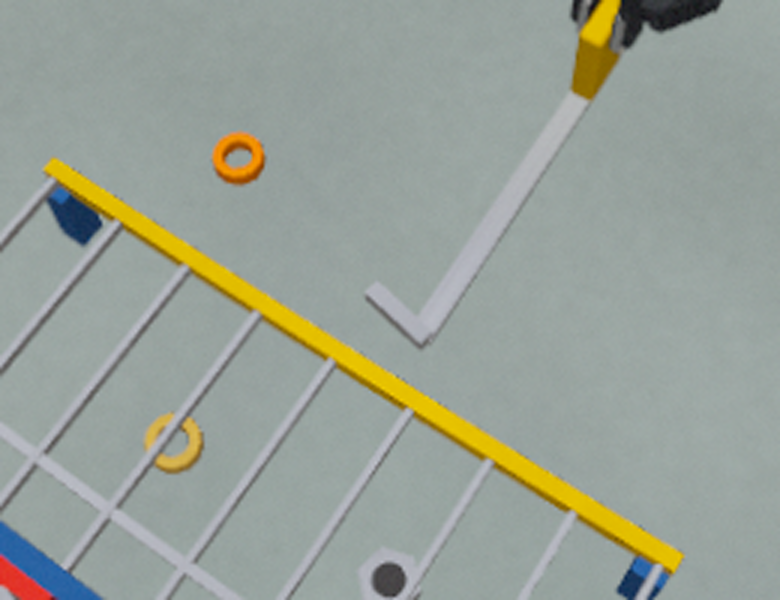

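View pics/w2.png

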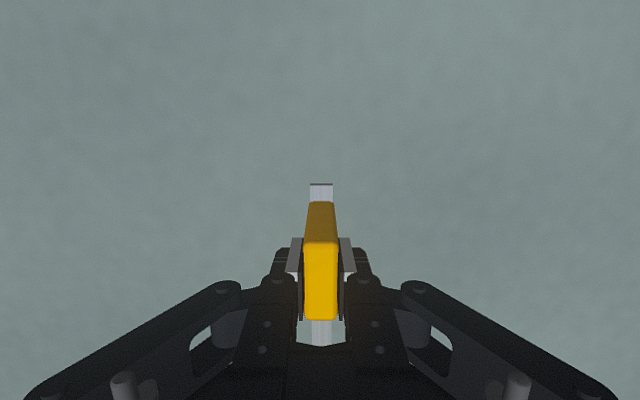

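The close-ups show the probe held level: in t2c the toe's outer corner is at (396,254) and its tip at (380,308). It is in front of the shelf, clear of the orange ring at (335,467). The brass ring (547,369) and nut (540,189) have not moved.

Run:
```python
from h import *
np.set_printoptions(precision=1,suppress=True)
u=lambda p,o:((np.array(p)+.5)/3-.5)+np.array(o)
T=lambda p:u(p,(260,90));S=lambda p:u(p,(180,200))
for n,t,s in [('outcorner',(396,253),(428,340)),('tip far',(386,309),(366,291)),('tip near',(374,306),(378,284)),('ring',(547,369.5),(174,442)),('nut',(540,189),(389,580))]:
    print(n,tri([ray('top',T(t)),ray('scene',S(s))]),atz('top',T(t),22),atz('scene',S(s),22))
```

```text
outcorner (array([ 552.9, -152.5,   23.6]), [np.float64(3.0157203229818976), np.float64(3.0157203229817924)]) [ 551.1 -154.8   22. ] [ 554.7 -149.9   22. ]
tip far (array([ 508.4, -146.1,   22.6]), [np.float64(1.5477648205183863), np.float64(1.5477648205184167)]) [ 507.5 -147.3   22. ] [ 509.3 -144.8   22. ]
tip near (array([ 511.1, -137.6,   19.4]), [np.float64(1.3391711306766825), np.float64(1.3391711306767449)]) [ 509.6 -138.2   22. ] [ 512.6 -137.5   22. ]
ring (array([ 467.3, -272. ,    5.6]), [np.float64(0.29277116539985554), np.float64(0.29277116539975784)]) [ 464.3 -268.1   22. ] [ 472.6 -274.1   22. ]
nut (array([ 607.7, -268. ,   11.3]), [np.float64(0.03131184508820747), np.float64(0.03131184508820718)]) [ 604.4 -265.3   22. ] [ 609.  -269.5   22. ]
```

>>> step_arm(commands=[[[0, 0, 0, 5, 0], [0, 0, 0, 4.5, 0], [0, -20, 0, 0, 0], [0, -22, 0, 0, 0], [0, -22, 0, 0, 0], [0, -22, 0, 0, 0], [0, -22, 0, 0, 0], [0, -22, 0, 0, 0], [0, -20, 0, 0, 0], [0, -15, 0, 0, 0]]])

```text
time: 7.05
ee_pos: [547.0, -104.3, 26.5]
tcp_rot: [[-0.012, 1.0, -0.0], [1.0, 0.012, -0.0], [-0.0, -0.0, -1.0]]
force: [-0.5, 0.3, -1.3]
width: 14.7
```

Run:
```python
from h import *
np.set_printoptions(precision=2,suppress=True)
s=bot.get_state();print(s['time'],s['ee_pos'],s['width'],s['force'])
save('top','t3.png');s=bot.get_state();print(s['ee_pos']);save('scene','s3.png')
a=cv2.imread('pics/t3.png');b=cv2.imread('pics/s3.png')
cv2.imwrite('pics/t3c.png',cv2.resize(a[90:290,320:520],None,fx=3,fy=3,interpolation=cv2.INTER_CUBIC))
cv2.imwrite('pics/s3c.png',cv2.resize(b[200:400,180:440],None,fx=3,fy=3,interpolation=cv2.INTER_CUBIC))
```

```text
7.05 [ 547.03 -104.29   26.53] 14.692394600940963 [-0.52  0.25 -1.34]
[ 547.15 -106.03   26.58]
```

View pics/t3c.png

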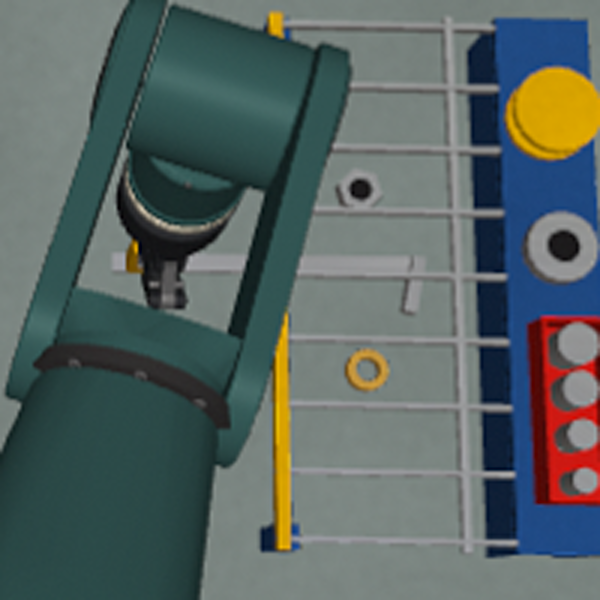

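View pics/s3c.png

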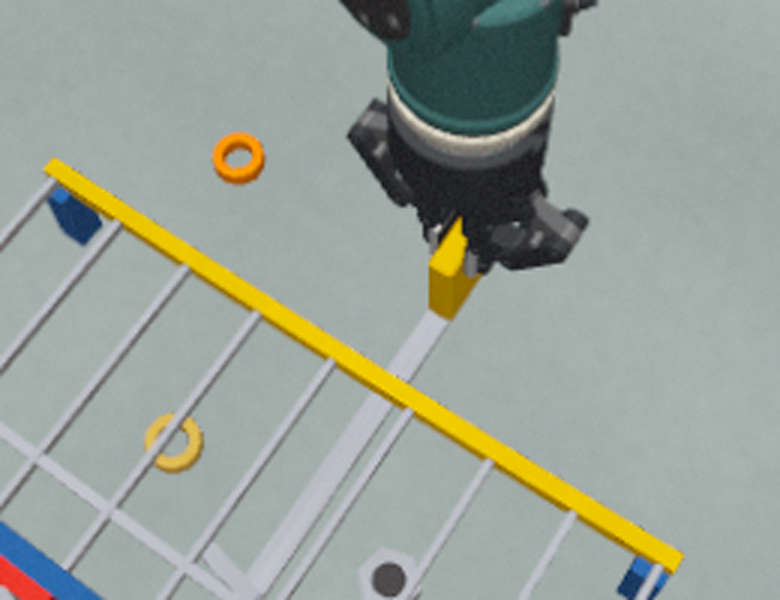

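In the top close-up the toe (405–425, 258–313) stands beyond the brass ring (367,369), with about 16 px between the inner face and the ring's far edge. The blade is roughly 53 mm to the side and the nut (359,189) is clear. Next I move sideways onto the ring.

>>> step_arm(commands=[[[0, 0, -8, 0, 0], [0, 0, -8, 0, 0], [0, 0, -8, 0, 0], [0, 0, -8, 0, 0], [0, 0, -8, 0, 0], [0, 0, -6, 0, 0], [0, 0, -5, 0, 0], [0, 0, -4, 0, 0], [0, 0, 0, 0, 0], [0, 0, 0, 0, 0]]])

```text
time: 8.4
ee_pos: [492.3, -103.6, 26.7]
tcp_rot: [[-0.013, 1.0, 0.0], [1.0, 0.013, 0.0], [0.0, 0.0, -1.0]]
force: [0.4, -0.6, -2.4]
width: 15.0
```

Run:
```python
from h import *
np.set_printoptions(precision=2,suppress=True)
save('top','t4.png');s=bot.get_state();print(s['time'],s['ee_pos'],s['force'],s['width']);save('scene','s4.png')
a=cv2.imread('pics/t4.png');b=cv2.imread('pics/s4.png')
cv2.imwrite('pics/t4c.png',cv2.resize(a[90:290,320:520],None,fx=3,fy=3,interpolation=cv2.INTER_CUBIC))
cv2.imwrite('pics/s4c.png',cv2.resize(b[200:400,120:380],None,fx=3,fy=3,interpolation=cv2.INTER_CUBIC))
```

```text
8.45 [ 492.35 -103.63   26.64] [-0.77 -0.12 -1.89] 14.743591763713432
```

View pics/t4c.png

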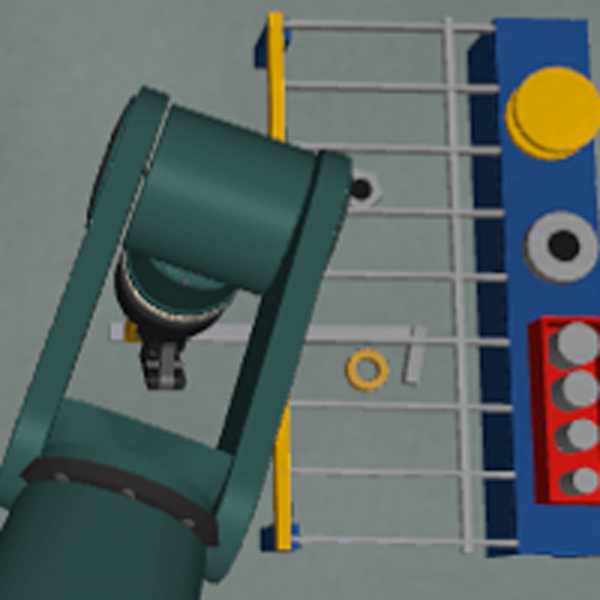

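View pics/s4c.png

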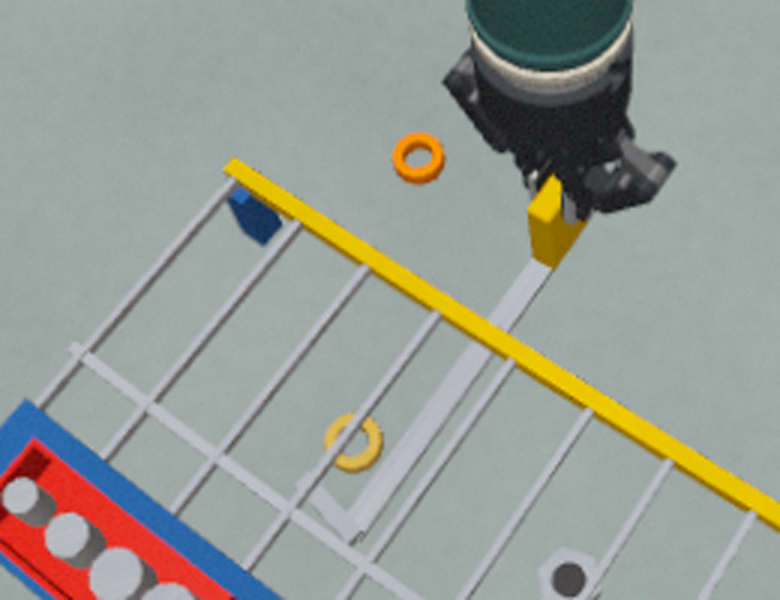

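The blade is about 2 px (4 mm) short of the brass ring (367,369). The toe is behind it with its tip past the ring's centre. I shift 5 mm more, then drag.

>>> step_arm(commands=[[[0, 0, -5, 0, 0], [0, 5, 0, 0, 0], [0, 6, 0, 0, 0], [0, 6, 0, 0, 0], [0, 10, 0, 0, 0], [0, 12, 0, 0, 0], [0, 12, 0, 0, 0], [0, 12, 0, 0, 0], [0, 12, 0, 0, 0], [0, 8, 0, 0, 0]]])

```text
time: 9.75
ee_pos: [486.0, -19.8, 26.6]
tcp_rot: [[-0.013, 1.0, 0.0], [1.0, 0.013, 0.0], [0.0, 0.0, -1.0]]
force: [-0.2, -0.2, -1.6]
width: 14.7
```

Run:
```python
from h import *
np.set_printoptions(precision=2,suppress=True)
s=bot.get_state();print(s['time'],s['ee_pos'],s['force'],s['width']);save('scene','s5.png')
b=cv2.imread('pics/s5.png')
cv2.imwrite('pics/s5c.png',cv2.resize(b[200:400,120:380],None,fx=3,fy=3,interpolation=cv2.INTER_CUBIC))
```

```text
9.75 [486.04 -19.76  26.61] [-0.16 -0.19 -1.56] 14.720632205516297
```

View pics/s5c.png

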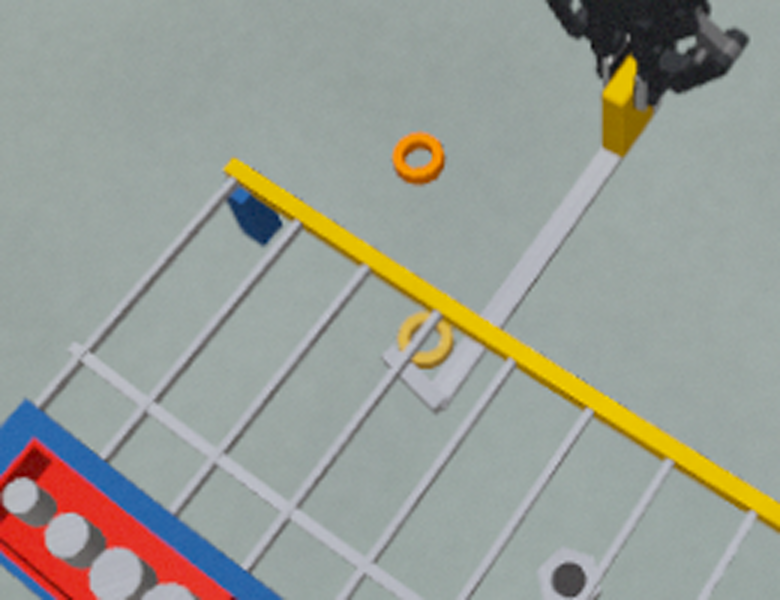

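The ring (425,338 in the crop) sits in the hook and is moving with the probe, with the nut (568,578) unmoved. I keep dragging.

>>> step_arm(commands=[[[0, 6, 0, 0, 0], [0, 10, 0, 0, 0], [0, 12, 0, 0, 0], [0, 12, 0, 0, 0], [0, 12, 0, 0, 0], [0, 12, 0, 0, 0], [0, 8, 0, 0, 0], [0, 5, 0, 0, 0], [0, 3, 0, 0, 0], [0, 0, 0, 0, 0]]])

```text
time: 11.05
ee_pos: [485.1, 59.5, 26.6]
tcp_rot: [[-0.013, 1.0, 0.0], [1.0, 0.013, 0.0], [0.0, 0.0, -1.0]]
force: [0.5, -0.3, -1.5]
width: 15.0
```

Run:
```python
from h import *
np.set_printoptions(precision=2,suppress=True)
s=bot.get_state();print(s['time'],s['ee_pos'],s['force'],s['width']);save('scene','s6.png');save('top','t6.png')
b=cv2.imread('pics/s6.png');a=cv2.imread('pics/t6.png')
cv2.imwrite('pics/s6c.png',cv2.resize(b[200:400,180:440],None,fx=3,fy=3,interpolation=cv2.INTER_CUBIC))
cv2.imwrite('pics/t6c.png',cv2.resize(a[90:290,260:460],None,fx=3,fy=3,interpolation=cv2.INTER_CUBIC))
```

```text
11.05 [485.08  59.49  26.6 ] [ 0.47 -0.28 -1.47] 15.040066122740456
```

View pics/s6c.png

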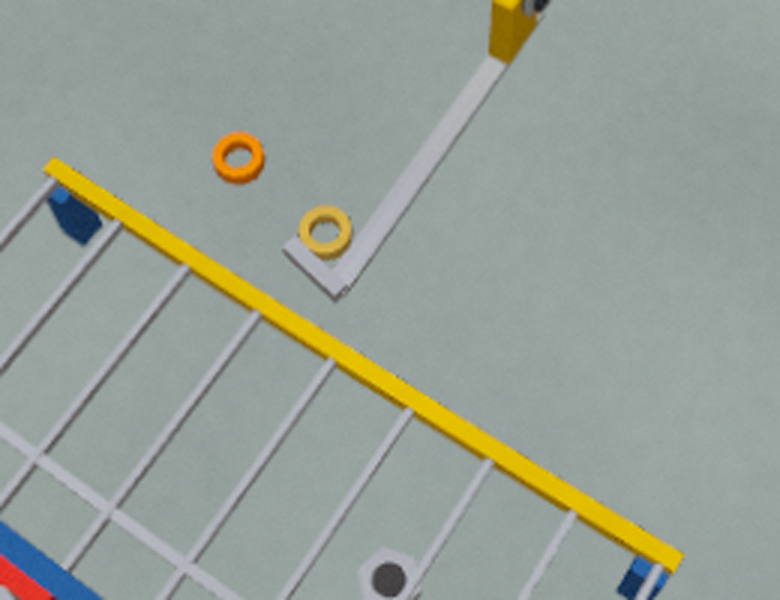

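View pics/t6c.png

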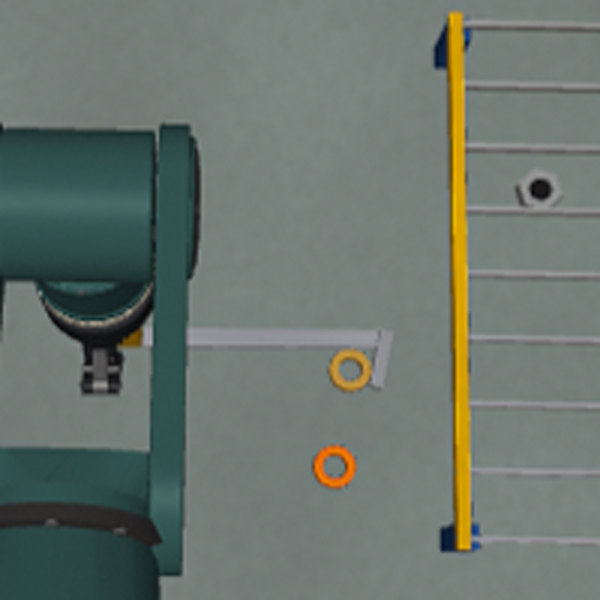

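The ring is out in front at about (350,369) in t6c, still in the hook. The nut (540,189) and the orange ring (335,467) are unmoved. Next I set the probe down, release and rise.

>>> step_arm(commands=[[[0, 0, 0, 0.7, 0], [0, 0, 0, 0.5, 0], [0, 0, 0, 0, 0], [0.3, 0, 0, 0, 0], [0.6, 0, 0, 0, 0], [1, 0, 0, 0, 0], [1, 0, 0, 0, 0], [1, 0, 0, 0, 0], [1, 0, 0, 0, 0], [1, 0, 0, 0, 0]]])

```text
time: 12.4
ee_pos: [485.1, 59.4, 25.4]
tcp_rot: [[-0.013, 1.0, 0.0], [1.0, 0.013, 0.0], [0.0, 0.0, -1.0]]
force: [-0.5, 0.0, 0.1]
width: 85.5
```

>>> step_arm(commands=[[[1, 0, 0, -10, 0], [1, 0, 0, -15, 0], [1, 0, 0, -25, 0], [1, 0, 0, -25, 0], [1, 0, 0, -25, 0], [1, 0, 0, -25, 0], [1, 0, 0, -25, 0], [1, 10, 0, -20, 0], [1, 0, 0, 0, 0], [1, 0, 0, 0, 0]]])

```text
time: 13.65
ee_pos: [484.6, 69.1, 195.1]
tcp_rot: [[-0.013, 1.0, -0.0], [1.0, 0.013, -0.0], [-0.0, -0.0, -1.0]]
force: [-0.0, 0.3, 0.2]
width: 85.3
```

Run:
```python
from h import *
np.set_printoptions(precision=2,suppress=True)
s=bot.get_state();print(s['time'],s['ee_pos'],s['force'],s['width']);save('scene','s7.png');save('top','t7.png');save('wrist','w7.png')
b=cv2.imread('pics/s7.png');a=cv2.imread('pics/t7.png')
cv2.imwrite('pics/s7c.png',cv2.resize(b[150:400,180:440],None,fx=2.4,fy=2.4,interpolation=cv2.INTER_CUBIC))
cv2.imwrite('pics/t7c.png',cv2.resize(a[90:290,260:460],None,fx=3,fy=3,interpolation=cv2.INTER_CUBIC))
```

```text
13.65 [484.63  69.15 195.14] [-0.01  0.31  0.21] 85.32280065535956
```

View pics/s7c.png

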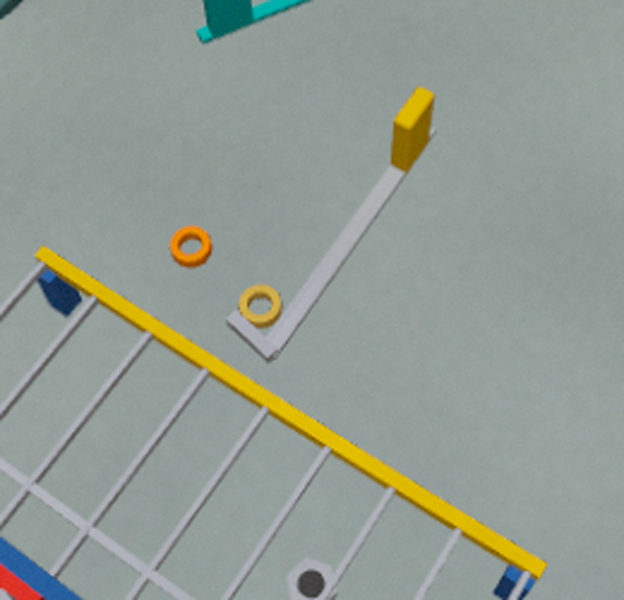

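View pics/t7c.png

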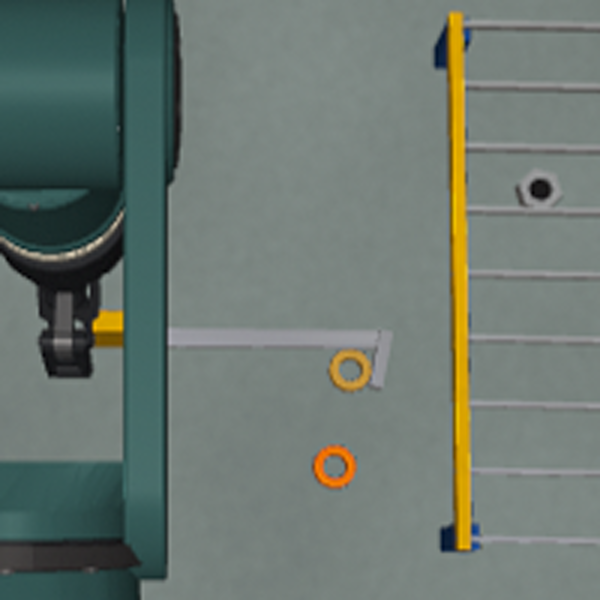

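View pics/w7.png

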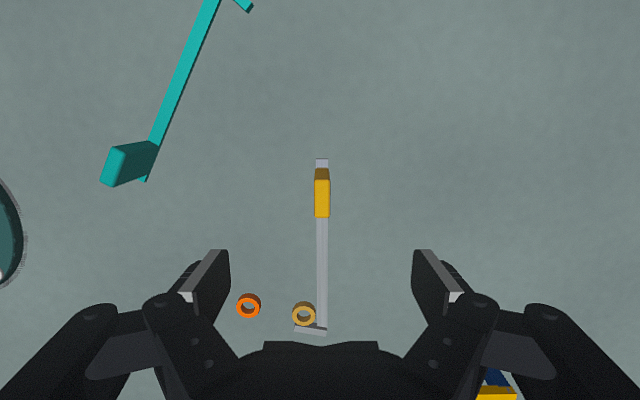

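The views show the probe upright on the bench and free of the gripper. The brass ring is at (350,369) in t7c, and the nut is still at (540,189), where it was. I make a last position check and hand in.

Run:
```python
from h import *
np.set_printoptions(precision=1,suppress=True)
T=lambda p:((np.array(p)+.5)/3-.5)+np.array((260,90))
S=lambda p:((np.array(p)+.5)/2.4-.5)+np.array((180,150))
X,e=tri([ray('top',T((350,369.5))),ray('scene',S((261,305)))]);print('ring',X,e)
print('in front of edge',X[1]-(-196.3+4.6*(X[0]-327.3)/399))
print('nut',tri([ray('top',T((540,189))),ray('scene',S((312,583)))]))
if -3<X[2]<15: bot.finish_job(); print('handed in',bot.get_state()['time'])
```

```text
ring [ 463.6 -121.8    5.9] [np.float64(0.5702329183476171), np.float64(0.5702329183476387)]
in front of edge 72.93614149556866
nut (array([ 607.7, -267.6,   12. ]), [np.float64(0.3790404862968821), np.float64(0.3790404862968902)])
the job is handed in; nothing more can be done
the job is handed in; nothing more can be done
```

I picked up the probe by its yellow grip and passed the toe beside the brass ring and in behind it. I then hooked the ring, dragged it out through the front, set the probe down flat, let go and rose clear. The job was handed in about 14 s into the 48 s allowed; it gives no verdict.

- **Ring:** measured from two views, its centre is about 73 mm in front of the shelf edge (24–300 mm is allowed), lying flat on the bench (mid-height 5.9 mm).
- **Nut:** the two-view measurement puts it within 1 mm of where it started.
- **Probe:** it stands flat in the pictures, with the gripper open at 85 mm and about 170 mm above where it let go. I judged this by eye and did not measure its tilt.
- **Disagreement:** two-view heights for the grip top and the shelf deck came out about 4 mm under the stated 70 mm. I put this down to calibration, and it did no harm.

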